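# Register the bar and present its gap gauge

## Task

Get the bar ready for gauging: first push it on its fixture until it lies flush and fully home against both the back rail and the side stop. Then swing the lid of the gauge case fully open and leave it open, draw out the wider of the two gauges, and finish holding it in the gripper, upright with its jaw down and square across the bar, centred above the bar with about five centimetres of air between them. The bar must stay home, the narrow gauge stays in the case, and nothing else on the table is to be moved.

Things in the scene. Friction and masses are not known exactly. Their poses are not given: they have to be found in the camera images.
- fixture: Fixed steel fixture; origin under the centre of its plate, on the table; +x roughly away from the robot. Plate 130 (x) x 190 (y) x 12 mm. Two dark stops on it, tops at z = 28 mm: back rail with stop face x = +40 mm (y -70 to 60), side stop with stop face y = +75 mm (x -33 to 37). With the bar home against both, its centre is at (27, 30, 25) mm in this frame.
- bar_center (a point): Centre of the loose aluminium bar, 26 (x) x 90 (y) x 26 mm, 0.13 to 0.23 kg. It lies flat on the fixture's plate (underside 12 mm, top 38 mm above the table), long axis roughly along the back rail but askew, some 15 to 40 mm short of both stops.
- case: Fixed grey gauge case, 130 (x) x 160 (y) mm, rim 68 mm above the table, walls and floor 5 mm; origin under its centre, on the table; +x roughly away from the robot. Inside, two equal slots 11 mm wide (y), 74 mm long (x), walls up to z = 20 mm, centred at x = -8, y = -27 and +27 mm; a gauge stands in each; which is where varies.
- lid (a joint): Lid angle, rad: 0 closed, 1.57 upright, 1.75 end stop. Lid 134 x 162 x 6 mm, hinged along the case's far (+x) upper edge; its near edge rises as it opens. Stiff friction hinge (about 3 N at the handle): it stays at any angle. It may start up to 0.12 ajar.
- lid_hinge (a point): Middle of the lid's hinge line: 68 mm above the table, x = +65 mm in the case's frame; the hinge axis is the case's y axis.
- lid_handle (a point): Centre of the round black grip bar of the lid's T-handle: diameter 16, 36 mm long along the case's y, flat ends free, on a central stem 12 mm square. Lid closed: 100 mm above the table (26 mm above the lid's face), 112 mm from the hinge line towards the robot. It swings in an arc about the hinge, to the far side of the upright lid.
- gauge_wide_center (a point): Centre (half-way up) of the wide gap gauge: upright steel plate 70 (x, width) x 8 (y) x 56 mm high (z up), about 0.2 kg; jaw 30 mm wide, 20 mm deep in the middle of its lower edge. It stands in one of the case's slots, width along the case's x, underside 5 mm and top 61 mm above the table, hidden under the lid at first.
- gauge_narrow_center (a point): Centre of the narrow gap gauge in the other slot: same kind of plate, 44 (x) x 8 x 56 mm, jaw 14 mm wide. It stays in the case.
- caliper_center (a point): Bystander: sliding caliper lying flat, steel and black, 190 x 50 x 10 mm; the point is at its centre.
- bushing_center (a point): Bystander: brass bushing standing on end, diameter 40 mm, bore 24 mm, 30 mm high; the point is at its centre.
- hub_center (a point): Bystander: turned steel hub, flange diameter 56 mm with a 28 mm boss, 28 mm high; the point is at its centre.
- mug_center (a point): Bystander: blue mug, rim diameter 80 mm (plus a handle), 90 mm high; the point is at its centre.
- marker_center (a point): Bystander: marker pen lying flat, 155 x 10 x 10 mm; the point lies 12 mm from its middle.
- tray_center (a point): Bystander: open blue parts tray, 120 x 90 x 30 mm; the point is at its centre.
Mind the look-alikes: they are no part of the job. Leave any green or purple look-alike of the case alone.

How it is judged:
On the way, in this order (a step that is already met when the one before it is completed fails the run):
1. the bar is registered, flush against both stops (x of bar_center in the frame of fixture between 0.0245 and 0.0295 m and y of bar_center in the frame of fixture between 0.0275 and 0.0325 m and z of bar_center in the frame of fixture below 0.028 m and angle between the y axis of bar_center and the y axis of fixture, either way round below 0.03 rad and angle between bar_center's own z axis and vertical below 0.05 rad), for 0.2 s.
2. the lid of the gauge case is open (value of joint lid above 1.2 rad), for 0.2 s.
3. the wide gauge has been drawn up out of the case in the gripper (height (world z) of gauge_wide_center above 0.105 m and contact force between the fingers and gauge_wide above 0.5 N), for 0.1 s.
At the end, for the whole second after the job is handed in: Bar flat, within 2.5 mm of both stops and 0.03 rad of parallel; lid beyond 1.2 rad; narrow gauge within 20 mm of its place; wide gauge still, held by the fingers alone, within 0.2 rad of upright and square, centred within 25 mm over the bar with 15 to 110 mm of air; fingers clear of the bar (all of step 1 and value of joint lid above 1.2 rad and distance of gauge_narrow_center from where it was at the start of the episode below 0.02 m and horizontal distance between gauge_wide_center and bar_center below 0.025 m and height (world z) of gauge_wide_center between 0.081 and 0.176 m and angle between gauge_wide_center's own z axis and vertical below 0.2 rad and angle between the x axis of gauge_wide_center and the x axis of fixture, either way round below 0.2 rad and contact force between the fingers and gauge_wide above 0.5 N and linear speed of gauge_wide below 0.03 m/s and contact force between each of gauge_wide, the fingers and bar below 0.05 N and contact force between gauge_wide and fixture below 0.05 N); the arm keeps its last pose, push and grip.
It fails at once if a bystander is disturbed (moved more than 25 mm) (distance of any of caliper_center, bushing_center, hub_center, mug_center, marker_center, tray_center from where it was at the start of the episode above 0.025 m).
It fails at once if the narrow gauge is taken out (moved more than 30 mm) (distance of gauge_narrow_center from where it was at the start of the episode above 0.03 m).
It also fails if it takes over 72 s, if anything falls off the work surface, if the arm or the gripper's body presses on something with over 40 N, if the wrist force passes 120 N, or if a joint passes its speed limit or range.

## Robot

A 6-joint arm with a two-finger parallel gripper is mounted at the origin on the work surface. World frame = base frame: x ahead of the robot, y to its left, z up, the work surface at z = 0. Lengths are in m, angles in rad, forces in N, time in s.
With the tool pointing down it reaches from about 0.3 to 0.875 m from the base axis. Payload 6.4 kg.
Tool frame: the origin (TCP) lies at the very end of the fingers, on their centre line; the grasp point (between the pads) lies robot.grasp_offset behind it (robot.grasp_offset is the distance from the TCP to the grasp point, in m); z points along the fingers, y is the line along which they close (so a half turn about z gives the same grasp; the last joint's range is limited). The gripper opens to 88 mm and grips with 3 to 60 N. Pads are 18 mm wide; open, the fingers measure 123 mm over their backs; the gripper's body (75 mm by 187 mm) begins 45 mm behind the grasp point.
Start: joints at [1.107, 0.181, 1.607, -0, 1.354, -0.206], TCP at [0.147, 0.556, 0.239] pointing down, gripper open.
Joint ranges: [-2.99, 2.99], [-0.89, 2.07], [0.3, 2.58], [-1.14, 4.28], [0, 2.63], [-3.12, 3.12]. Speed limits (rad/s): [2.57, 2.57, 3.01, 3.14, 3.14, 3.14].

## Interface

Orientations are given as [roll, pitch, yaw] about the fixed x, y, z axes, in that order (R = Rz(yaw) Ry(pitch) Rx(roll)).
In Python, from bench import robot gives the robot as it stands.
- The arm moves only by the tool arm_command, never from a script. Its argument "motion" is one flat list of numbers, 5 for each row, row after row: the shift along the tool's x, y, z as a fraction of full scale, then the turn about the tool's z as a fraction of full scale, then the gripper's target within -1 to 1 (fully open at 1, half-way at 0, shut at -1). A call has 1 to 20 rows; each row shifts and turns the commanded pose from where the row before left it, along the tool's axes as they then stand; what a row does not reach is not made up. Full scale, the value 1, is 200 mm for a shift and 30 degrees for a turn. A row lasts 1/12 s, in which the tool goes at most 41.7 mm and 7.16 degrees, less where a joint would pass 70% of its speed; a pose out of reach is approached as far as the arm can. A call with a number of a shift or a turn outside -1 to 1 is refused whole. A call with a gripper value outside its range is refused whole. The fingers move at their own pace and stop on an object; "squeeze" is the grip in N (left out, the last holds). Time passes only in rows, so rows that do not move let the fingers close. It gives the time, the measured TCP pose, the force, the opening and the grip force at its end, in the units of the state.
- robot.read_state(): the state, without advancing time (a new reading comes with each control period).
- robot.capture(name): name is "side" or "top" or "wrist"; returns the picture (384x512x3 uint8, red, green, blue); there is no depth.
- robot.camera_model(name): a dict with "camera_matrix" (3x3 intrinsics, pixels), "position" and "rotation" of the camera in the world; the wrist camera has in their place "T_tool_cam" (4x4, takes a point from camera to tool coordinates, whose origin is the TCP and whose axes are the flange's). Camera axes: x right, y down, z forward; pixel columns grow to the right and rows downward; lengths in m; the calibration is good to about 2 mm. The wrist camera is an equidistant fisheye: a pixel r from the principal point sees the ray r / f radians off the axis. A picture is of the moment at which its call begins: read the wrist's pose just before it. camera_model takes no time and is no camera call.
- robot.hand_in(): hands the job in; it is judged then, once.
The state is a dict: "time_s": time; "joint_positions": joint angles; "joint_vel": joint speeds; "tau": joint torques, N m; "tcp_pos": TCP position; "ee_rot": TCP orientation; "contact_force": force on the tool from outside, world axes, zero at the start; "torque": the same for the moment, N m; "opening": finger opening in m; "gripper_force": force on a finger pad.
Only numpy, scipy, OpenCV 4.12 (cv2) and the standard library are available. Lean on these libraries where they do the work, as an engineer would, in place of code of your own. Each camera call takes 0.05 s, during which the arm holds its last target. There are 200 camera calls.

## Working session

There is one attempt and no reset: what is moved stays moved. The work goes in short steps, Python scripts to look and compute and a tool call to move; the robot and the scene stay as the last step left them, time stands still between calls to the robot, and variables do not carry over. Pictures are saved under pics/ and viewed, at most 11 in all, crops included, and the job is handed in when it is done.

Besides the shell and the picture viewer there is one more tool, called after "Call:" by a JSON object that holds its "api" and its "payload". arm_command: Moves the arm, as the interface text tells. Its arguments: {"type":"object","properties":{"motion":{"type":"array","items":{"type":"number","minimum":-1,"maximum":1}},"squeeze":{"type":"number"}},"required":["motion"]}

```bash
ls; mkdir -p pics
python3 - <<'E'
from bench import robot
import cv2,numpy as np
s=robot.read_state();print(s)
print(robot.grasp_offset)
for n in("side","top","wrist"):
    print(n,robot.camera_model(n)); cv2.imwrite(f"pics/{n}0.png",robot.capture(n)[:,:,::-1])
a=cv2.imread("pics/side0.png");b=cv2.imread("pics/top0.png")
cv2.imwrite("pics/top0b.png",cv2.resize(b,(800,600),interpolation=cv2.INTER_CUBIC))
cv2.imwrite("pics/side0b.png",cv2.resize(a,(800,600),interpolation=cv2.INTER_CUBIC))
E
```

```text
pics
{'time_s': 0.0, 'joint_positions': array([ 1.10668686e+00,  1.81497397e-01,  1.60804045e+00,  2.35221840e-05,
        1.35379167e+00, -2.06298815e-01]), 'joint_vel': array([-0.00057143,  0.00101092,  0.00180295, -0.00156483,  0.00118437,
       -0.00221566]), 'tau': array([-1.12340618e-03, -4.33861148e+01, -3.41849113e+01,  7.01867673e-02,
        3.84134415e-02, -1.13699296e-04]), 'tcp_pos': array([0.14632882, 0.55550176, 0.237819  ]), 'ee_rot': array([-3.13989732e+00, -3.78251932e-04,  2.88377659e+00]), 'contact_force': array([-0.32979892, -0.07457078, -0.46598245]), 'torque': array([-0.01896692, -0.01401639,  0.01101645]), 'gripper_force': 0.0, 'opening': 0.08810719603000106}
0.0187
side {'camera_matrix': array([[405.26097851,   0.        , 255.62063031],
       [  0.        , 405.26097851, 187.19065356],
       [  0.        ,   0.        ,   1.        ]]), 'position': array([ 0.22587264, -0.71425115,  0.90678309]), 'rotation': array([-2.38213262, -0.01614155, -0.35013488])}
top {'camera_matrix': array([[459.81863404,   0.        , 254.29823852],
       [  0.        , 459.81863404, 188.77500143],
       [  0.        ,   0.        ,   1.        ]]), 'position': array([0.261273  , 0.02272821, 1.56186856]), 'rotation': array([-2.97611252, -0.02479882, -1.54271342])}
wrist {'camera_matrix': array([[297.31863964,   0.        , 254.66460466],
       [  0.        , 297.31863964, 186.93490037],
       [  0.        ,   0.        ,   1.        ]]), 'T_tool_cam': array([[-1.05052383e-04, -9.66944113e-01, -2.54988374e-01,
         6.54021805e-02],
       [ 9.99999935e-01, -1.89539637e-04,  3.06766376e-04,
         9.16401828e-04],
       [-3.44956345e-04, -2.54988325e-01,  9.66944070e-01,
        -1.45464952e-01],
       [ 0.00000000e+00,  0.00000000e+00,  0.00000000e+00,
         1.00000000e+00]])}
```

View pics/top0b.png

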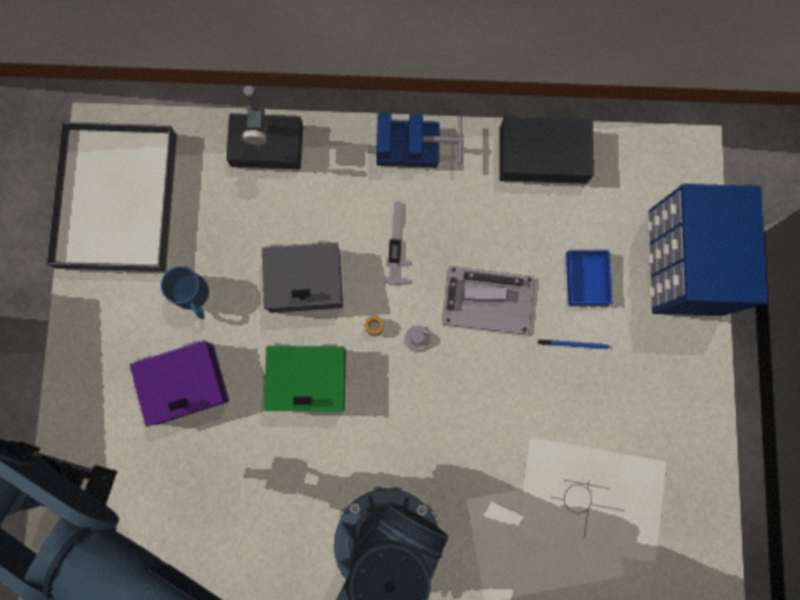

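View pics/side0b.png

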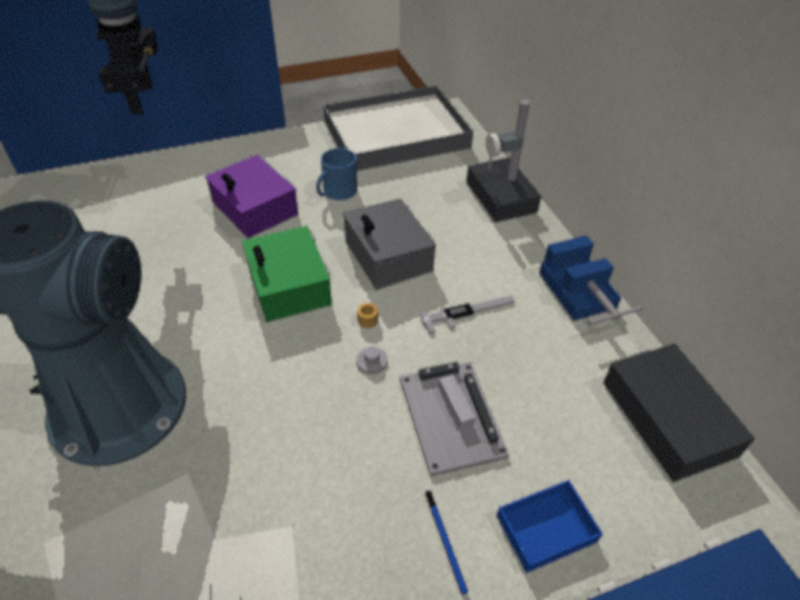

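The top view (800×600) shows the grey case at (302,277), with the purple (180,383) and green (305,378) look-alikes. The fixture is at (489,300), with the bar at (488,291). In the side view the case is at (390,240) and the fixture at (453,418). Near it are the caliper, bushing, hub and marker.

Candidates:
- **Case:** grey (302,277), purple (180,383) or green (305,378). I choose grey.
- **Bar:** the light block (488,291) on the plate. The caliper (397,245) and the dark stops are ruled out.

```bash
cat > h.py <<'E'
from bench import robot
import cv2,numpy as np
from scipy.spatial.transform import Rotation as Ro
def rot(e): return Ro.from_euler('xyz',e).as_matrix()
def cam(n,s=None):
    m=robot.camera_model(n)
    if n!='wrist': return m['camera_matrix'],np.array(m['position']),rot(m['rotation'])
    T=m['T_tool_cam'];R=rot(s['ee_rot'])
    return m['camera_matrix'],s['tcp_pos']+R@T[:3,3],R@T[:3,:3]
def rays(n,c,uv):
    K,p,R=c; uv=np.atleast_2d(np.array(uv,float)); q=(uv-K[:2,2])/K[0,0]
    if n=='wrist':
        r=np.linalg.norm(q,axis=1,keepdims=True)+1e-9
        d=np.hstack([np.sin(r)*q/r,np.cos(r)])
    else: d=np.hstack([q,np.ones((len(q),1))])
    return d@R.T
def plane(n,c,uv,z):
    d=rays(n,c,uv); return c[1]+d*((z-c[1][2])/d[:,2])[:,None]
def tri(obs):
    A=np.zeros((3,3));b=np.zeros(3)
    for n,c,uv in obs:
        d=rays(n,c,uv)[0];d/=np.linalg.norm(d);P=np.eye(3)-np.outer(d,d);A+=P;b+=P@c[1]
    return np.linalg.solve(A,b)
def px(n,c,P):
    K,p,R=c; q=(np.atleast_2d(P)-p)@R
    if n=='wrist':
        rh=np.linalg.norm(q[:,:2],axis=1,keepdims=True)
        return K[:2,2]+K[0,0]*np.arctan2(rh,q[:,2:])*q[:,:2]/rh
    return K[:2,2]+K[0,0]*q[:,:2]/q[:,2:]
def shot(name):
    s=robot.read_state(); im=robot.capture('wrist')[:,:,::-1].copy()
    cv2.imwrite(f'pics/{name}.png',im); np.savez(f'pics/{name}.npz',tcp_pos=s['tcp_pos'],ee_rot=s['ee_rot']); return im,cam('wrist',s)
def load(name): return cam('wrist',np.load(f'pics/{name}.npz'))
def moves(target,yaw=None):
    "tool-frame shift (in units of 200 mm) and turn (units of 30 deg) to target TCP"
    s=robot.read_state();R=rot(s['ee_rot']); d=R.T@(np.array(target)-s['tcp_pos'])/0.2
    y=s['ee_rot'][2]; t=None if yaw is None else -((yaw-y+np.pi)%(2*np.pi)-np.pi)/np.radians(30)
    print('tcp',s['tcp_pos'].round(4),'rot',np.round(s['ee_rot'],3),'shift',d.round(3),'turn',t)
E
python3 - <<'E'
from h import *
c=cam('top');k=1/1.5625
print('fix',plane('top',c,np.array([[449,267],[535,275],[530,334],[443,324]])*k,.012).round(3))
print('bar',plane('top',c,np.array([[488,291]])*k,.038).round(3))
print('case lid',plane('top',c,np.array([[263,249],[338,243],[342,304],[270,311]])*k,.074).round(3))
h=tri([('top',c,np.array([300,294])*k),('side',cam('side'),np.array([368,225])*k)]);print('handle',h.round(3))
moves([.37,-.17,.26],np.pi)
E
```

```text
fix [[ 0.587 -0.121  0.012]
 [ 0.576 -0.311  0.012]
 [ 0.444 -0.3    0.012]
 [ 0.46  -0.11   0.012]]
bar [[ 0.532 -0.203  0.038]]
case lid [[0.6   0.279 0.074]
 [0.618 0.122 0.074]
 [0.488 0.108 0.074]
 [0.468 0.257 0.074]]
handle [0.504 0.193 0.098]
tcp [0.1464 0.5556 0.238 ] rot [-3.14  -0.     2.884] shift [-2.006 -3.223 -0.106] turn -0.49239641798293243
```

Call:
{"api": "arm_command", "payload": {"motion": [0, 0, 0, -0.16, 1, 0, 0, 0, -0.16, 1, 0, 0, -0.02, -0.17, 1, -0.135, -0.152, -0.02, 0, 1, -0.135, -0.152, -0.02, 0, 1, -0.135, -0.152, -0.02, 0, 1, -0.135, -0.152, -0.02, 0, 1, -0.135, -0.152, -0.02, 0, 1, -0.135, -0.152, 0, 0, 1, -0.135, -0.152, 0, 0, 1, -0.135, -0.152, 0, 0, 1, -0.135, -0.152, 0, 0, 1, -0.135, -0.152, 0, 0, 1, -0.135, -0.152, 0, 0, 1, -0.135, -0.152, 0, 0, 1, 0, 0, 0, 0, 1, 0, 0, 0, 0, 1]}}

```text
time_s: 1.57
tcp_pos: [0.471, 0.1891, 0.2623]
ee_rot: [-3.142, -0.001, 3.136]
contact_force: [-0.8, -0.4, -0.2]
opening: 0.088
gripper_force: 0.0
```

Run:
```python
from h import *
im,c=shot('caseA')
moves([.47,-.20,.26],np.pi-0.058)
```

```text
tcp [0.47   0.1903 0.2622] rot [ 3.141e+00 -1.000e-03  3.138e+00] shift [-0.007 -1.952  0.011] turn 0.10431602696141662
```

Call:
{"api": "arm_command", "payload": {"motion": [0, -0.16, 0, 0, -1, 0, -0.16, 0, 0, -1, 0, -0.16, 0, 0, -1, 0, -0.16, 0, 0, -1, 0, -0.16, 0, 0, -1, 0, -0.16, 0, 0, -1, 0, -0.16, 0, 0, -1, 0, -0.16, 0, 0, -1, 0, -0.16, 0, 0, -1, 0, -0.16, 0, 0, -1, 0, -0.16, 0, 0, -1, 0, -0.19, 0, 0, -1, 0, 0, 0, 0.104, -1, 0, 0, 0, 0, -1, 0, 0, 0, 0, -1]}}

```text
time_s: 2.87
tcp_pos: [0.4697, -0.1976, 0.2624]
ee_rot: [3.141, -0.001, 3.088]
contact_force: [0.2, -0.8, -0.5]
opening: 0.0008
gripper_force: 0.0
```

Run:
```python
from h import *
im,c=shot('fixA')
a=cv2.imread('pics/caseA.png')
cv2.imwrite('pics/both.png',np.vstack([cv2.resize(im,None,fx=1.3,fy=1.3,interpolation=cv2.INTER_CUBIC)[:, :],])[:498])
cv2.imwrite('pics/v1.png',cv2.resize(im,(800,600),interpolation=cv2.INTER_CUBIC))
cv2.imwrite('pics/v2.png',cv2.resize(a,(800,600),interpolation=cv2.INTER_CUBIC))
```

```text
(no output)
```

View pics/v1.png

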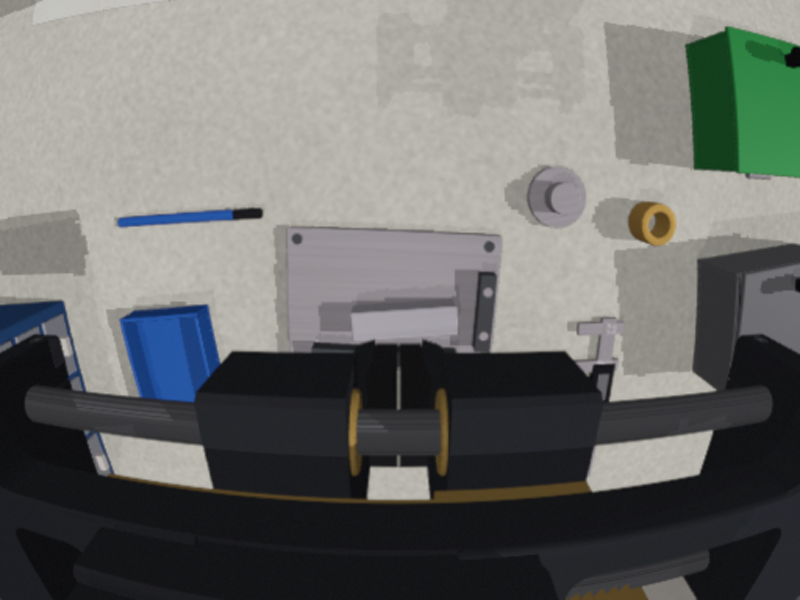

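View pics/v2.png

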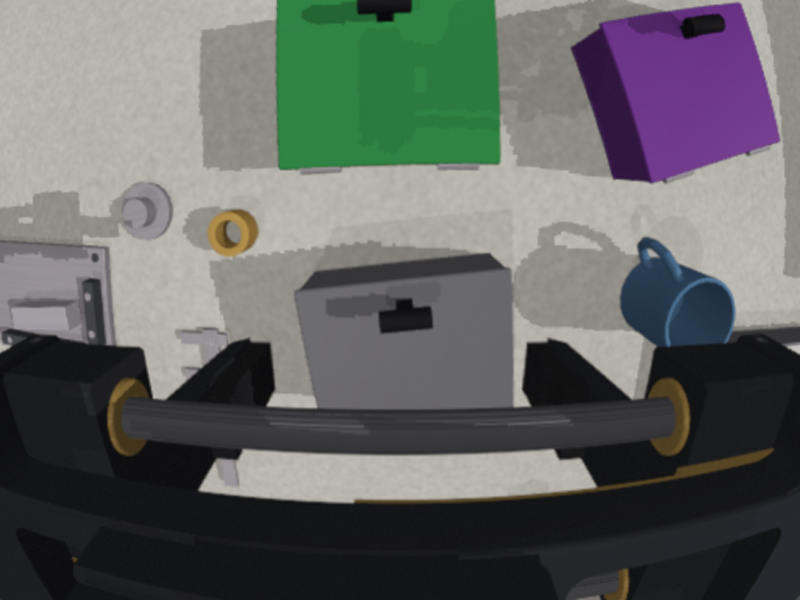

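v1: fixture near corners at (288,228) and (501,236). Side stop at (485,310), rail row at about 347. The bar is askew, with its top at (352,307)–(457,302) near and (350,340)–(458,332) far. v2: lid near corners at (297,290) and (511,268), black handle at (405,320) with the stem toward the robot in the image. The handle lies on the grey lid, so the choice of case is confirmed.

Run:
```python
from h import *
k=.64
c=load('fixA')
P=plane('wrist',c,np.array([[288,228],[501,236]])*k,.012); print('fixnear',P.round(4))
d=P[1]-P[0]; print('len',np.linalg.norm(d)); yaw=np.arctan2(-d[0],d[1]); 
x=np.array([np.cos(yaw),np.sin(yaw),0]);y=np.array([-np.sin(yaw),np.cos(yaw),0])
O=P.mean(0)+.065*x;O[2]=0;print('fix O',O.round(4),'yaw',yaw.round(4))
for n,q,z in(('bar',[[352,307],[457,302],[350,340],[458,333]],.038),('sidestop face',[[478,273],[474,349]],.028),('bolts',[[297,239],[489,246]],.012)):
    Q=plane('wrist',c,np.array(q)*k,z);print(n,Q.round(4).tolist());print(' fixframe mm',(np.c_[(Q-O)@x,(Q-O)@y]*1000).round(1).tolist())
ct=cam('top');print('top check fix',[ (np.dot(v-O,x).round(3),np.dot(v-O,y).round(3)) for v in plane('top',ct,np.array([[449,267],[535,275],[530,334],[443,324]])*k,.012)])
c2=load('caseA')
L=plane('wrist',c2,np.array([[297,290],[511,268]])*k,.074);print('lid near',L.round(4),np.linalg.norm(L[1]-L[0]))
d=L[1]-L[0];print('yaw',np.arctan2(-d[0],d[1]))
ht=tri([('wrist',c2,np.array([405,319])*k),('top',ct,np.array([300,294])*k),('side',cam('side'),np.array([368,225])*k)]);print('handle tri',ht.round(4), plane('wrist',c2,np.array([[380,322],[431,316],[405,319]])*k,.100).round(4))
# bar height from two views
print('bar tri',tri([('wrist',c,np.array([404,320])*k),('top',ct,np.array([487,291])*k),('side',cam('side'),np.array([455,396])*k)]).round(4))
```

```text
fixnear [[ 0.446  -0.2909  0.012 ]
 [ 0.4631 -0.1058  0.012 ]]
len 0.1858421471486881
fix O [ 0.5192 -0.2043  0.    ] yaw -0.092
bar [[0.5127, -0.2369, 0.038], [0.5131, -0.1493, 0.038], [0.5419, -0.241, 0.038], [0.5406, -0.1489, 0.038]]
 fixframe mm [[-3.5, -33.0], [-11.2, 54.2], [26.0, -34.5], [16.2, 57.2]]
sidestop face [[0.4915, -0.1296, 0.028], [0.5603, -0.1335, 0.028]]
 fixframe mm [[-34.5, 71.8], [34.4, 74.3]]
bolts [[0.4562, -0.2837, 0.012], [0.4715, -0.1167, 0.012]]
 fixframe mm [[-55.5, -84.8], [-55.6, 82.8]]
top check fix [(np.float64(0.06), np.float64(0.09)), (np.float64(0.066), np.float64(-0.101)), (np.float64(-0.066), np.float64(-0.102)), (np.float64(-0.067), np.float64(0.089))]
lid near [[0.4916 0.1139 0.074 ]
 [0.4755 0.2747 0.074 ]] 0.1615979033726082
yaw 0.09974293237614064
handle tri [0.505  0.1942 0.0982] [[0.5083 0.1774 0.1   ]
 [0.5042 0.213  0.1   ]
 [0.5062 0.1949 0.1   ]]
bar tri [ 0.5272 -0.1972  0.0432]
```

Call:
{"api": "arm_command", "payload": {"motion": [-0.04, 0.014, 0.1, 0.05, -1, -0.045, 0.014, 0.15, 0, -1, 0, 0, 0.15, 0, -1, 0, 0, 0.15, 0, -1, 0, 0, 0.15, 0, -1, 0, 0, 0.15, 0, -1, 0, 0, 0.15, 0, -1, 0, 0, 0.1, 0, -1, 0, 0, 0.05, 0, -1, 0, 0, 0.05, 0, -1, 0, 0, 0, 0, -1, 0, 0, 0, 0, -1]}}

```text
time_s: 3.92
tcp_pos: [0.4876, -0.1945, 0.0233]
ee_rot: [-3.141, 0.001, 3.061]
contact_force: [-0.1, 0.6, 1.0]
opening: 0.0007
gripper_force: 0.0
```

Run:
```python
from h import *
s=robot.read_state();c=cam('wrist',s)
print(s['tcp_pos'],s['ee_rot'],s['contact_force'])
t=robot.capture('side')[:,:,::-1]; w=robot.capture('wrist')[:,:,::-1]
cv2.imwrite('pics/v3.png',np.hstack([cv2.resize(t[200:320,220:350],(400,370),interpolation=3),cv2.resize(w[90:260,160:345],(400,370),interpolation=3)]))
```

```text
[ 0.48757632 -0.19446888  0.02334854] [-3.14130412e+00  6.40033615e-04  3.06091554e+00] [-0.06705539  0.6139412   1.03307115]
```

View pics/v3.png

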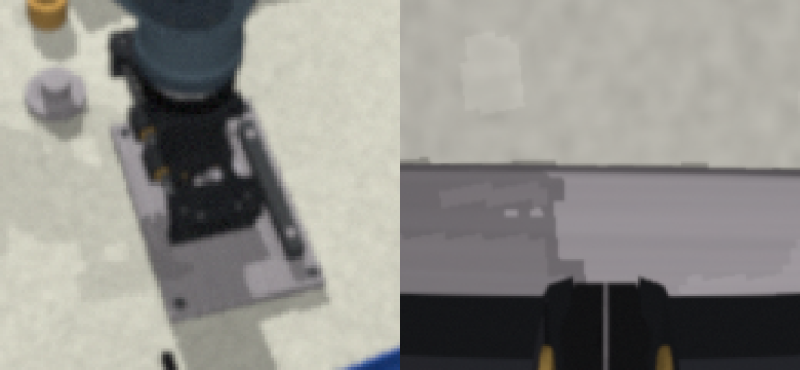

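Side view: the fingers are down on the plate on the near side of the bar, at about (205,215). Wrist crop: the plate's near edge runs from (400,163) to (800,173), nearly square to the tool. Now pushing toward the rail.

Call:
{"api": "arm_command", "payload": {"motion": [0, 0, 0.015, 0.02, -1, -0.025, 0, 0, 0, -1, -0.025, 0, 0, 0, -1, -0.025, 0, 0, 0, -1, -0.025, 0, 0, 0, -1, -0.025, 0, 0, 0, -1, -0.025, 0, 0, 0, -1, -0.015, 0, 0, 0, -1, 0, 0, 0, 0, -1]}}

```text
time_s: 4.77
tcp_pos: [0.5206, -0.198, 0.0197]
ee_rot: [-3.141, 0.001, 3.049]
contact_force: [0.3, -0.9, -0.4]
opening: 0.0008
gripper_force: 0.0
```

Call:
{"api": "arm_command", "payload": {"motion": [-0.01, 0, 0, 0, -1, -0.01, 0, 0, 0, -1, 0, 0, 0, 0, -1]}}

```text
time_s: 5.02
tcp_pos: [0.5227, -0.1979, 0.0194]
ee_rot: [3.141, -0.003, 3.049]
contact_force: [-5.7, 0.8, 3.9]
opening: 0.0005
gripper_force: 2.8
```

Call:
{"api": "arm_command", "payload": {"motion": [-0.01, 0, 0, 0, -1, -0.01, 0, 0, 0, -1, 0, 0, 0, 0, -1]}}

```text
time_s: 5.27
tcp_pos: [0.5227, -0.1978, 0.0191]
ee_rot: [3.14, -0.012, 3.05]
contact_force: [-22.6, 0.9, 16.5]
opening: 0.0005
gripper_force: 11.2
```

Call:
{"api": "arm_command", "payload": {"motion": [0.06, 0, 0, 0, -1, 0, 0, -0.1, 0, -1, 0, 0, -0.1, 0, -1, -0.04, -0.1, 0, 0, -1, -0.04, -0.1, 0, 0, -1, -0.04, -0.1, 0, 0, -1, -0.03, -0.085, 0, 0, -1, 0, 0, 0, 0, -1, 0, 0, 0, 0, -1]}}

```text
time_s: 6.02
tcp_pos: [0.5386, -0.2775, 0.0596]
ee_rot: [3.141, 0.0, 3.048]
contact_force: [0.3, 0.6, 0.5]
opening: 0.0001
gripper_force: 0.0
```

Run:
```python
from h import *
im,c=shot('p2')
s=robot.read_state()
O=np.array([.5192,-.205,0]);yaw=-.092;x=np.array([np.cos(yaw),np.sin(yaw),0]);y=np.array([-np.sin(yaw),np.cos(yaw),0])
d=s['tcp_pos']-O;print(s['tcp_pos'],d@x,d@y)
t=robot.capture('side')[:,:,::-1]
cv2.imwrite('pics/v4.png',np.hstack([cv2.resize(t[200:320,220:350],(400,370),interpolation=3),cv2.resize(im[90:260,200:385],(400,370),interpolation=3)]))
```

```text
[ 0.53828325 -0.2764091   0.059351  ] 0.025562923375856444 -0.06935392554254352
```

View pics/v4.png

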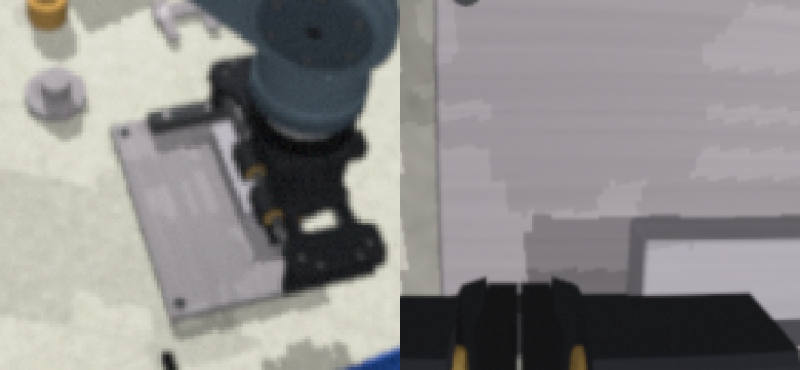

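The wrist crop shows the bar's -y end at (645,240), flush and parallel with the rail. The closed fingers at (520,330) are to its left with a gap. Descending and pushing +y.

Call:
{"api": "arm_command", "payload": {"motion": [0, 0, 0.1, 0, -1, 0, 0, 0.1, 0, -1, 0, 0.025, 0, 0, -1, 0, 0.025, 0, 0, -1, 0, 0.025, 0, 0, -1, 0, 0.025, 0, 0, -1, 0, 0.025, 0, 0, -1, 0, 0.025, 0, 0, -1, 0, 0.01, 0, 0, -1, 0, 0, 0, 0, -1]}}

```text
time_s: 6.95
tcp_pos: [0.5421, -0.2447, 0.0204]
ee_rot: [-3.141, 0.001, 3.05]
contact_force: [0.2, -0.2, -0.5]
opening: 0.0006
gripper_force: 0.0
```

Call:
{"api": "arm_command", "payload": {"motion": [0, 0.01, 0, 0, -1, 0, 0.01, 0, 0, -1, 0, 0, 0, 0, -1]}}

```text
time_s: 7.2
tcp_pos: [0.5421, -0.2411, 0.0199]
ee_rot: [-3.141, 0.0, 3.049]
contact_force: [0.6, -0.5, 0.5]
opening: 0.0005
gripper_force: 0.6
```

Call:
{"api": "arm_command", "payload": {"motion": [0, 0.01, 0, 0, -1, 0, 0.01, 0, 0, -1, 0, 0, 0, 0, -1]}}

```text
time_s: 7.45
tcp_pos: [0.5425, -0.2384, 0.0201]
ee_rot: [-3.139, 0.001, 3.049]
contact_force: [-0.8, -7.7, 0.0]
opening: 0.0006
gripper_force: 3.6
```

Call:
{"api": "arm_command", "payload": {"motion": [0, 0.01, 0, 0, -1, 0, 0, 0, 0, -1]}}

```text
time_s: 7.62
tcp_pos: [0.5427, -0.2383, 0.0204]
ee_rot: [-3.136, 0.002, 3.049]
contact_force: [-3.3, -12.7, 0.3]
opening: 0.0003
gripper_force: 6.6
```

Call:
{"api": "arm_command", "payload": {"motion": [0, 0.01, 0, 0, -1, 0, 0, 0, 0, -1]}}

```text
time_s: 7.78
tcp_pos: [0.5428, -0.2381, 0.0208]
ee_rot: [-3.134, 0.002, 3.049]
contact_force: [-5.0, -19.6, 0.6]
opening: 0.0005
gripper_force: 9.8
```

Call:
{"api": "arm_command", "payload": {"motion": [0, -0.04, 0, 0, -1, 0, 0, -0.1, 0, -1, 0, 0, -0.1, 0, -1, 0.045, 0.085, 0, 0, -1, 0.045, 0.085, 0, 0, -1, 0.045, 0.085, 0, 0, -1, 0.045, 0.085, 0, 0, -1, 0, 0, 0.1, 0, -1, 0, 0, 0.1, 0, -1, -0.02, 0, 0, 0, -1, -0.02, 0, 0, 0, -1, -0.02, 0, 0, 0, -1, 0, 0, 0, 0, -1]}}

```text
time_s: 8.87
tcp_pos: [0.5251, -0.1714, 0.0205]
ee_rot: [3.142, 0.0, 3.049]
contact_force: [-1.0, 0.1, -0.2]
opening: 0.0008
gripper_force: 0.6
```

Call:
{"api": "arm_command", "payload": {"motion": [-0.01, 0, 0, 0, -1, -0.01, 0, 0, 0, -1, 0, 0, 0, 0, -1]}}

```text
time_s: 9.12
tcp_pos: [0.5253, -0.1713, 0.0202]
ee_rot: [3.141, -0.008, 3.05]
contact_force: [-16.8, 1.1, 13.1]
opening: 0.0001
gripper_force: 8.3
```

Call:
{"api": "arm_command", "payload": {"motion": [0.05, 0, 0, 0, -1, 0, 0, -0.15, 0, -1, 0, 0, -0.15, 0, -1, 0, 0, -0.15, 0, -1, -0.1, 0, -0.15, 0, -1, -0.12, 0, -0.15, 0, -1, -0.12, 0, -0.1, 0, -1, -0.1, 0, 0, 0, -1, 0, 0, 0, 0, -1, 0, 0, 0, 0, -1]}}

```text
time_s: 9.95
tcp_pos: [0.6068, -0.1789, 0.1905]
ee_rot: [-3.141, 0.001, 3.05]
contact_force: [-0.4, 1.0, 0.3]
opening: 0.0003
gripper_force: 0.0
```

Run:
```python
from h import *
im,c=shot('chk')
O=np.array([.5192,-.205,0])
p=px('wrist',c,O+[[0,0,.03]])[0].astype(int);print(p)
x0=max(p[0]-100,0);y0=max(p[1]-75,0);print(x0,y0)
cv2.imwrite('pics/v5.png',cv2.resize(im[y0:y0+150,x0:x0+200],(800,600),interpolation=3))
moves([.505,.194,.20],np.pi+.1)
```

```text
[220  91]
120 16
tcp [ 0.6057 -0.1785  0.1896] rot [ 3.141 -0.     3.049] shift [ 0.673  1.809 -0.051] turn -0.3670354125173674
```

View pics/v5.png

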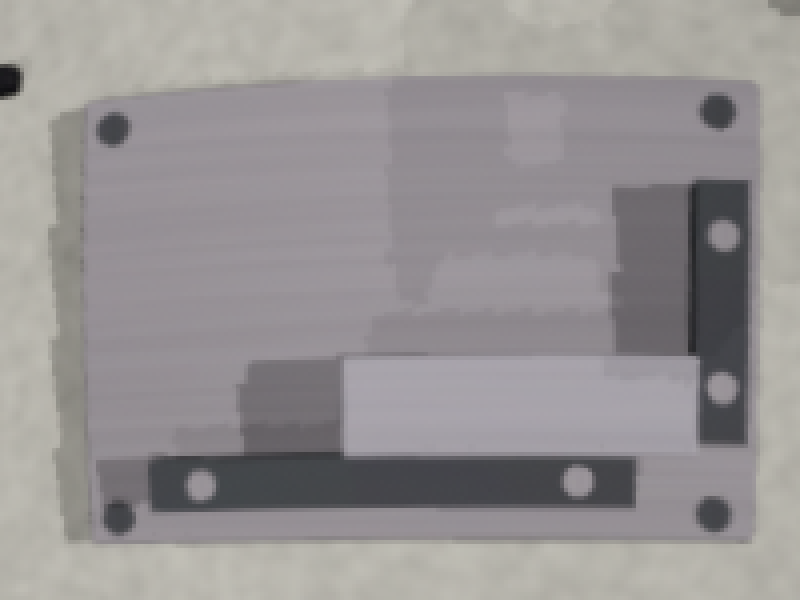

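The bar (343–697, 357–455) sits tight against the rail below it and the side stop on its right, parallel to both. Now measuring its final pose and setting out for the handle.

Run:
```python
from h import *
c=load('chk')
f=lambda q:np.array(q)/4.+[120,16]
F=plane('wrist',c,f([[113,128],[717,111],[712,514],[119,517]]),.012);print(F.round(4)) # bolts
B=plane('wrist',c,f([[343,357],[697,357],[697,455],[343,455]]),.038);print('bar',B.mean(0).round(4))
for d in (F[1]-F[0],F[2]-F[3],B[1]-B[0],B[2]-B[3]): print('yaw',np.arctan2(-d[0],d[1]).round(3),np.linalg.norm(d).round(4))
print('O',F.mean(0).round(4))
```

```text
[[ 0.4559 -0.2838  0.012 ]
 [ 0.472  -0.117   0.012 ]
 [ 0.5835 -0.1279  0.012 ]
 [ 0.5673 -0.2944  0.012 ]]
bar [ 0.5484 -0.1773  0.038 ]
yaw -0.097 0.1675
yaw -0.097 0.1673
yaw -0.095 0.0882
yaw -0.094 0.089
O [ 0.5197 -0.2058  0.012 ]
```

Call:
{"api": "arm_command", "payload": {"motion": [0.04, 0.1, -0.02, -0.09, 0.3, 0.055, 0.155, -0.02, -0.09, 0.3, 0.055, 0.155, -0.01, -0.09, 0.3, 0.055, 0.155, 0, -0.097, 0.3, 0.055, 0.155, 0, 0, 0.3, 0.055, 0.155, 0, 0, 0.3, 0.055, 0.155, 0, 0, 0.3, 0.055, 0.155, 0, 0, 0.3, 0.055, 0.155, 0, 0, 0.3, 0.055, 0.155, 0, 0, 0.3, 0.055, 0.155, 0, 0, 0.3, 0.03, 0.1, 0, 0, 0.3, 0, 0, 0, 0, 0.3, 0, 0, 0, 0, 0.3]}}

```text
time_s: 11.17
tcp_pos: [0.4592, 0.1627, 0.1993]
ee_rot: [-3.141, -0.001, -3.039]
contact_force: [-0.6, -0.1, -0.9]
opening: 0.0572
gripper_force: 0.0
```

Run:
```python
from h import *
im,c=shot('han')
moves([.5055,.195,.098-.012],np.pi+.1)
cv2.imwrite('pics/v6.png',cv2.resize(im,(800,600),interpolation=3))
```

```text
tcp [0.4599 0.162  0.1994] rot [-3.141 -0.    -3.041] shift [-0.243  0.142  0.567] turn 0.0012268913415299514
```

View pics/v6.png

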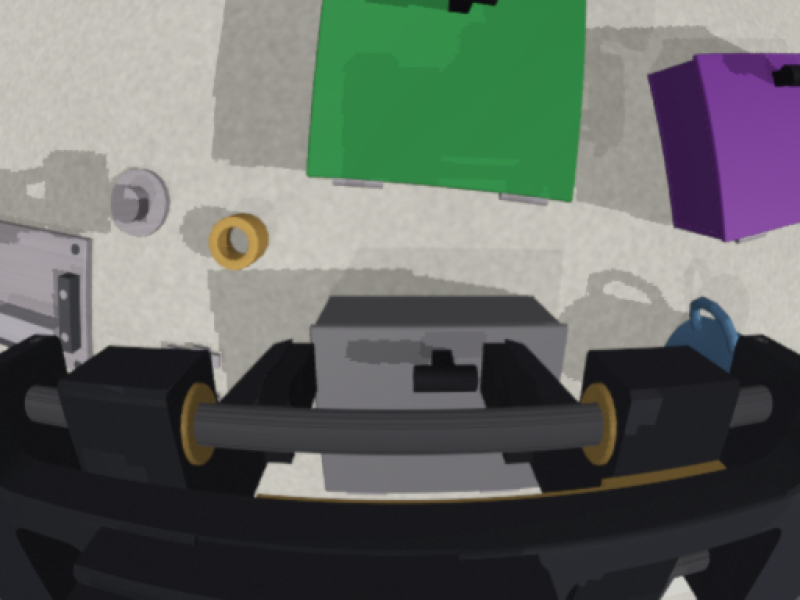

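The lid's near edge runs from (310,326) to (566,325), parallel to the tool. The handle grip bar spans (414–477, 378). Triangulating it with the earlier wrist view.

Run:
```python
from h import *
k=.64
c=load('han');c2=load('caseA')
h=tri([('wrist',c,np.array([445.5,378])*k),('wrist',c2,np.array([405,319])*k)]);print('handle',h.round(4))
print(plane('wrist',c,np.array([[414,378],[477,378],[445.5,378]])*k,.1).round(4))
L=plane('wrist',c,np.array([[310,326],[566,325]])*k,.074);print(L.round(4),L.mean(0)+.022*np.array([.995,.0998,0]))
moves([.5055,.1955,.15],np.pi+.1);moves([.5055,.1955,.086],np.pi+.1)
```

```text
handle [0.5034 0.1949 0.1084]
[[0.5088 0.1781 0.1   ]
 [0.5056 0.215  0.1   ]
 [0.5071 0.1964 0.1   ]]
[[0.4926 0.112  0.074 ]
 [0.4761 0.2742 0.074 ]] [0.50625086 0.19533162 0.074     ]
tcp [0.4599 0.162  0.1994] rot [-3.141 -0.    -3.041] shift [-0.244  0.144  0.247] turn 0.0012268913415299514
tcp [0.4599 0.162  0.1994] rot [-3.141 -0.    -3.041] shift [-0.244  0.144  0.567] turn 0.0012268913415299514
```

Call:
{"api": "arm_command", "payload": {"motion": [-0.06, 0.035, 0.05, 0, 0.3, -0.06, 0.035, 0.1, 0, 0.3, -0.06, 0.04, 0.12, 0, 0.3, -0.066, 0.04, 0.12, 0, 0.3, 0, 0, 0.1, 0, 0.3, 0, 0, 0.05, 0, 0.3, 0, 0, 0.022, 0, 0.3, 0, 0, 0, 0, 0.3, 0, 0, 0, 0, -1, 0, 0, 0, 0, -1, 0, 0, 0, 0, -1, 0, 0, 0, 0, -1, 0, 0, 0, 0, -1], "squeeze": 20}}

```text
time_s: 12.3
tcp_pos: [0.5076, 0.1943, 0.0885]
ee_rot: [-3.136, 0.002, -3.041]
contact_force: [0.9, -12.8, 1.1]
opening: 0.0357
gripper_force: 20.0
```

```bash
python3 -c "
import numpy as np
t=np.linspace(0,1.68,22);a=t+np.arctan2(.032,.112);r=np.hypot(.112,.032)
X=-r*np.cos(a);Z=r*np.sin(a)
for i in range(21): print('%.2f: %.3f %.3f'%(t[i+1],-(X[i+1]-X[i])/.2,-(Z[i+1]-Z[i])/.2))"
```

```text
0.08: -0.015 -0.044
0.16: -0.018 -0.043
0.24: -0.021 -0.041
0.32: -0.025 -0.040
0.40: -0.028 -0.037
0.48: -0.031 -0.035
0.56: -0.033 -0.033
0.64: -0.036 -0.030
0.72: -0.038 -0.027
0.80: -0.040 -0.024
0.88: -0.042 -0.020
0.96: -0.043 -0.017
1.04: -0.045 -0.013
1.12: -0.046 -0.010
1.20: -0.046 -0.006
1.28: -0.047 -0.002
1.36: -0.047 0.001
1.44: -0.046 0.005
1.52: -0.046 0.009
1.60: -0.045 0.012
1.68: -0.044 0.016
```

Call:
{"api": "arm_command", "payload": {"motion": [0, -0.012, 0, 0, -1, 0, 0, 0, 0, -1]}}

```text
time_s: 12.47
tcp_pos: [0.5076, 0.1942, 0.0884]
ee_rot: [-3.141, 0.002, -3.042]
contact_force: [0.2, -2.9, 1.4]
opening: 0.035
gripper_force: 20.0
```

Call:
{"api": "arm_command", "payload": {"motion": [-0.015, 0, -0.044, 0, -1, -0.018, 0, -0.043, 0, -1, -0.021, 0, -0.041, 0, -1, -0.025, 0, -0.04, 0, -1, -0.028, 0, -0.037, 0, -1, 0, 0, 0, 0, -1], "squeeze": 25}}

```text
time_s: 12.97
tcp_pos: [0.5297, 0.1965, 0.1297]
ee_rot: [-3.141, 0.003, -3.042]
contact_force: [3.5, -4.2, -2.7]
opening: 0.0354
gripper_force: 25.0
```

Call:
{"api": "arm_command", "payload": {"motion": [-0.031, 0, -0.035, 0, -1, -0.033, 0, -0.033, 0, -1, -0.036, 0, -0.03, 0, -1, -0.038, 0, -0.027, 0, -1, -0.04, 0, -0.024, 0, -1, -0.042, 0, -0.02, 0, -1, 0, 0, 0, 0, -1]}}

```text
time_s: 13.55
tcp_pos: [0.5728, 0.2009, 0.1616]
ee_rot: [-3.141, -0.0, -3.042]
contact_force: [4.6, -4.3, -10.1]
opening: 0.0356
gripper_force: 25.0
```

Call:
{"api": "arm_command", "payload": {"motion": [-0.043, 0, -0.017, 0, -1, -0.045, 0, -0.013, 0, -1, -0.046, 0, -0.01, 0, -1, -0.046, 0, -0.006, 0, -1, -0.047, 0, -0.002, 0, -1, 0, 0, 0, 0, -1]}}

```text
time_s: 14.05
tcp_pos: [0.6167, 0.2054, 0.1701]
ee_rot: [-3.141, -0.004, -3.042]
contact_force: [1.4, -4.3, -11.7]
opening: 0.0356
gripper_force: 25.0
```

Call:
{"api": "arm_command", "payload": {"motion": [-0.047, 0, 0.001, 0, -1, -0.046, 0, 0.005, 0, -1, -0.046, 0, 0.009, 0, -1, -0.045, 0, 0.012, 0, -1, -0.044, 0, 0.016, 0, -1, 0, 0, 0, 0, -1]}}

```text
time_s: 14.55
tcp_pos: [0.6614, 0.21, 0.1614]
ee_rot: [-3.141, -0.004, -3.042]
contact_force: [-2.3, -5.0, -8.8]
opening: 0.0356
gripper_force: 25.0
```

Call:
{"api": "arm_command", "payload": {"motion": [0, 0, 0, 0, 0.3, 0, 0, 0, 0, 0.3, 0, 0, 0, 0, 0.3, 0, 0, -0.1, 0, 0.3, 0, 0, -0.15, 0, 0.3, 0, 0, -0.15, 0, 0.3, 0, 0, -0.12, 0, 0.3, 0.1, 0, 0, 0, 0.1, 0.15, 0, 0, 0, -0.05, 0.15, 0, 0, 0, -0.05, 0.15, 0, 0, 0, -0.05, 0.06, 0, 0, 0, -0.05, 0, 0, 0, 0, -0.05, 0, 0, 0, 0, -0.05]}}

```text
time_s: 15.72
tcp_pos: [0.5414, 0.1988, 0.2691]
ee_rot: [3.141, 0.004, -3.041]
contact_force: [0.7, -0.8, -0.3]
opening: 0.0423
gripper_force: 0.0
```

Run:
```python
from h import *
im,c=shot('gA')
print(robot.read_state()['tcp_pos'])
p=px('wrist',c,[[.546,.199,.061]])[0];print(p)
cv2.imwrite('pics/v7.png',cv2.resize(im,(800,600),interpolation=3))
```

```text
[0.5419706  0.19862393 0.26875525]
[253.50550415 167.37701001]
```

View pics/v7.png

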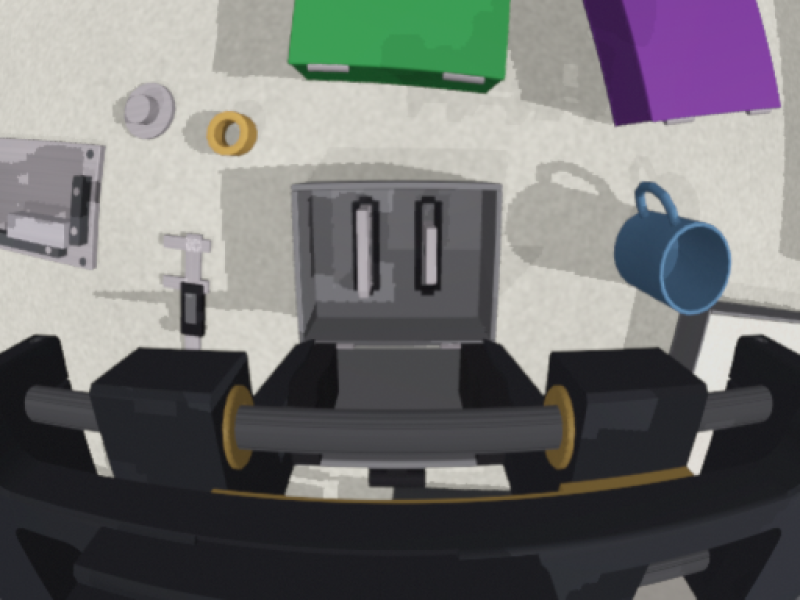

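The lid stands open. The wide gauge is the long one in the left (-y) slot, at (362, 208–297). The narrow gauge is in the right slot at (431, 228–285).

```bash
cat >> h.py <<'E'
def gauge(im,c,P):
    g=cv2.cvtColor(im,cv2.COLOR_BGR2GRAY); p=px('wrist',c,[P])[0]
    m=((g>105)*255).astype(np.uint8); m[:, :int(p[0])-14]=0; m[:,int(p[0])+14:]=0; m[:int(p[1])-50]=0; m[int(p[1])+60:]=0
    n,l,st,ce=cv2.connectedComponentsWithStats(m); i=1+st[1:,4].argmax(); r=cv2.minAreaRect(np.argwhere(l==i)[:,::-1].astype(np.float32))
    return r,st[i]
E
python3 - <<'E'
from h import *
im=cv2.imread('pics/gA.png');c=load('gA')
r,st=gauge(im,c,[.549,.172,.061]);print(r,st)
e=plane('wrist',c,np.array([[362,210],[364,295]])*.64,.061);print(e.round(4),e.mean(0).round(4),np.linalg.norm(e[1]-e[0]))
g=cv2.cvtColor(im,cv2.COLOR_BGR2GRAY);print(g[128:196:4,222:244])
moves([.549,.172,.15],np.pi+.1)
E
```

```text
((230.5, 162.0), (60.0, 27.0), 90.0) [217 132  28  61 650]
[[0.5087 0.1692 0.061 ]
 [0.5753 0.1764 0.061 ]] [0.542  0.1728 0.061 ] 0.06703949219523943
[[102 103 102  95  81  72  66  55  41  38  37  36  35  34  33  34  51  63
   73  78  91 111]
 [103 101  90  59  34  27  29  39  78 102 104 103 102 111 122  99  53  35
   34  37  70 108]
 [103 102  93  67  36  57 135 169 174 174 174 171 156 136 115  80  44  26
   26  29  45  79]
 [102 101  93  66  35  56 134 168 173 174 175 173 160 140 128  98  52  26
   24  26  40  78]
 [102 102  99  75  37  57 136 168 174 174 175 174 163 142 129  96  50  28
   24  26  40  77]
 [103 103 100  75  37  54 130 166 174 176 175 173 164 142 118  88  50  27
   24  26  41  78]
 [103 103 100  75  40  44 104 158 174 176 176 175 172 148 121  92  53  28
   26  27  43  79]
 [102 103 100  77  43  42 100 158 175 176 177 176 173 148 117  93  56  28
   24  25  35  79]
 [102 102 100  75  43  37  88 161 177 177 177 177 175 148 101  83  53  27
   24  23  33  78]
 [103 103 101  81  50  36  84 161 177 177 178 177 177 148 123  97  55  27
   23  24  34  78]
 [103 102 101  80  48  34  81 162 178 178 178 177 171 142 129 100  60  34
   28  27  44 105]
 [103 102  93  78  50  30  70 160 177 179 178 177 172 143 129  94  57  36
   32  31  48 107]
 [ 89  88  87  76  48  27  67 158 177 179 179 177 173 144 130 101  61  37
   32  32  41  89]
 [ 88  88  88  84  54  27  64 153 176 180 179 177 174 151 134 115  73  40
   33  30  42  88]
 [ 95  90  90  87  58  36  67 153 176 179 179 178 174 152 125  77  38  32
   33  33  48  98]
 [118 118 118 118 118 118 120 138 160 166 167 166 164 148  98  63  74 109
  117 118 118 118]
 [104 111 116 116 116 116 115 107 103 104 113 117 116 117 116 115 107 103
  104 113 116 117]]
tcp [0.542  0.1986 0.2688] rot [ 3.141  0.004 -3.041] shift [-0.019 -0.136  0.594] turn 0.00029380310183270815
```

Call:
{"api": "arm_command", "payload": {"motion": [0, -0.065, 0.05, 0, -0.05, 0, -0.065, 0.1, 0, -0.05, 0, 0, 0.15, 0, -0.05, 0, 0, 0.1, 0, -0.05, 0, 0, 0.05, 0, -0.05, 0, 0, 0, 0, -0.05, 0, 0, 0, 0, -0.05]}}

```text
time_s: 16.35
tcp_pos: [0.544, 0.1719, 0.1768]
ee_rot: [-3.142, -0.001, -3.042]
contact_force: [-0.7, -0.0, 0.4]
opening: 0.0418
gripper_force: 0.0
```

```bash
sed -i 's/g>105/g>150/' h.py
python3 - <<'E'
from h import *
a=cv2.imread('pics/gA.png');ca=load('gA')
im,c=shot('gB')
def ends(im,c,P):
    r,st=gauge(im,c,P); b=cv2.boxPoints(r); b=b[b[:,1].argsort()]; return b[:2].mean(0),b[2:].mean(0),st
for P in ([.5435,.1725,.061],):
    A=ends(a,ca,P);B=ends(im,c,P);print(A,B)
    for i in(0,1): print('tri',tri([('wrist',ca,A[i]),('wrist',c,B[i])]).round(4),plane('wrist',c,[B[i]],.061).round(4),plane('wrist',ca,[A[i]],.061).round(4))
moves([.544,.1725,.032],np.pi+.1)
cv2.imwrite('pics/v8.png',im[60:260,130:380].repeat(3,0).repeat(3,1))
E
```

```text
(array([232., 135.], dtype=float32), array([232., 189.], dtype=float32), array([229, 135,   7,  55, 332], dtype=int32)) (array([253.5, 144. ], dtype=float32), array([253.5, 217. ], dtype=float32), array([250, 144,   8,  74, 585], dtype=int32))
tri [0.511  0.1684 0.0424] [[0.5088 0.1683 0.061 ]] [[0.5093 0.1696 0.061 ]]
tri [0.5747 0.1752 0.0654] [[0.5767 0.175  0.061 ]] [[0.5757 0.1753 0.061 ]]
tcp [0.5446 0.1721 0.1779] rot [-3.142e+00  1.000e-03 -3.042e+00] shift [0.004 0.002 0.73 ] turn -0.0007490724487557054
```

View pics/v8.png

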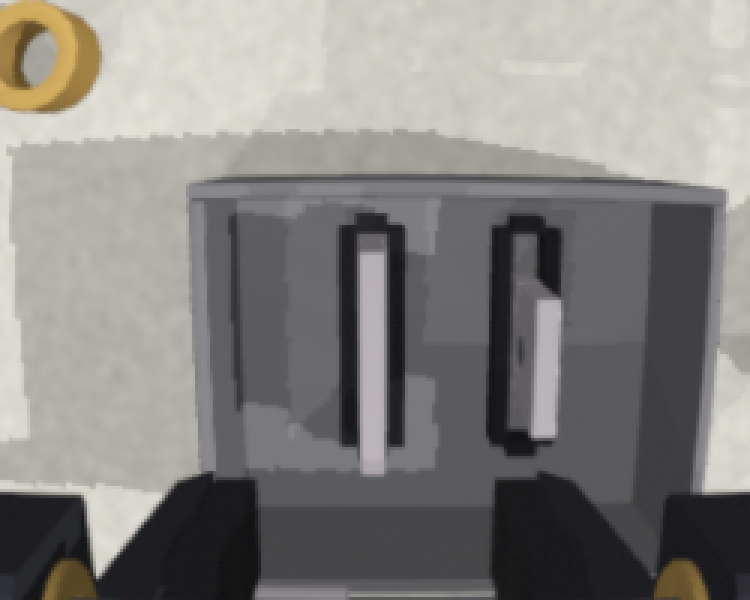

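The long gauge top (372, 245–475) lies between the fingers, nearly on their centre line. The narrow gauge at (545, 300–440) is well clear.

Call:
{"api": "arm_command", "payload": {"motion": [0.01, 0, 0.1, 0, -0.05, 0, 0, 0.15, 0, -0.05, 0, 0, 0.15, 0, -0.05, 0, 0, 0.13, 0, -0.05, 0, 0, 0.1, 0, -0.05, 0, 0, 0.06, 0, -0.05, 0, 0, 0.03, 0, -0.05, 0, 0, 0, 0, -0.05, 0, 0, 0, 0, -1, 0, 0, 0, 0, -1, 0, 0, 0, 0, -1, 0, 0, 0, 0, -1, 0, 0, 0, 0, -1, 0, 0, 0, 0, -1], "squeeze": 40}}

```text
time_s: 17.57
tcp_pos: [0.542, 0.1722, 0.0338]
ee_rot: [-3.142, 0.001, -3.042]
contact_force: [0.4, -0.3, 2.5]
opening: 0.0076
gripper_force: 40.0
```

Call:
{"api": "arm_command", "payload": {"motion": [0, 0, -0.03, 0, -1, 0, 0, -0.05, 0, -1, 0, 0, -0.08, 0, -1, 0, 0, -0.1, 0, -1, 0, 0, -0.12, 0, -1, 0, 0, -0.12, 0, -1, 0, 0, -0.12, 0, -1, 0, 0, -0.12, 0, -1, 0, 0, -0.1, 0, -1, 0, 0, 0, 0, -1, 0, 0, 0, 0, -1]}}

```text
time_s: 18.48
tcp_pos: [0.5421, 0.1722, 0.2023]
ee_rot: [3.142, 0.003, -3.042]
contact_force: [-0.8, -0.1, -3.7]
opening: 0.0078
gripper_force: 40.0
```

Run:
```python
from h import *
im,c=shot('held');s=robot.read_state();print(s['opening'],s['gripper_force'])
moves([.5484,-.1773,.20],np.pi-.095)
# after the turn: shift in the final yaw frame
R=rot([np.pi,0,np.pi-.095]);print((R.T@(np.array([.5484,-.1773,.2])-s['tcp_pos'])/.2).round(3))
```

```text
0.007755471894266875 39.959391108714044
tcp [0.541  0.1721 0.2006] rot [ 3.142e+00 -1.000e-03 -3.042e+00] shift [ 0.137 -1.742  0.003] turn 0.3720676397500431
[-0.202 -1.736  0.003]
```

Call:
{"api": "arm_command", "payload": {"motion": [0, 0, 0, 0.08, -1, 0, 0, 0, 0.1, -1, 0, 0, 0, 0.1, -1, 0, 0, 0, 0.092, -1, -0.008, -0.07, 0, 0, -1, -0.016, -0.14, 0, 0, -1, -0.016, -0.14, 0, 0, -1, -0.016, -0.14, 0, 0, -1, -0.016, -0.14, 0, 0, -1, -0.016, -0.14, 0, 0, -1, -0.016, -0.14, 0, 0, -1, -0.016, -0.14, 0, 0, -1, -0.016, -0.14, 0, 0, -1, -0.016, -0.14, 0, 0, -1, -0.016, -0.14, 0, 0, -1, -0.016, -0.14, 0, 0, -1, -0.016, -0.126, 0, 0, -1, -0.016, 0, 0, 0, -1, 0, 0, 0, 0, -1]}}

```text
time_s: 20.12
tcp_pos: [0.5507, -0.1784, 0.1988]
ee_rot: [3.14, -0.003, 3.044]
contact_force: [0.4, -0.5, -2.7]
opening: 0.0074
gripper_force: 40.0
```

Run:
```python
from h import *
moves([.5484,-.1773,.116],np.pi-.095)
```

```text
tcp [ 0.5507 -0.1784  0.1988] rot [ 3.140e+00 -3.000e-03  3.044e+00] shift [0.01  0.004 0.414] turn -0.00505846663718352
```

Call:
{"api": "arm_command", "payload": {"motion": [0.01, 0, 0.06, 0, -1, 0, 0.005, 0.08, 0, -1, 0, 0, 0.08, 0, -1, 0, 0, 0.08, 0, -1, 0, 0, 0.07, 0, -1, 0, 0, 0.044, 0, -1, 0, 0, 0, 0, -1, 0, 0, 0, 0, -1, 0, 0, 0, 0, -1]}}

```text
time_s: 20.87
tcp_pos: [0.5501, -0.1762, 0.1188]
ee_rot: [-3.141, 0.001, 3.047]
contact_force: [0.9, 0.3, -1.9]
opening: 0.0076
gripper_force: 40.0
```

Run:
```python
from h import *
s=robot.read_state();print(s['tcp_pos'],s['gripper_force'],np.abs(s['joint_vel']).max())
w=robot.capture('wrist')[:,:,::-1];t=robot.capture('side')[:,:,::-1];p=robot.capture('top')[:,:,::-1]
cv2.imwrite('pics/v9.png',np.vstack([np.hstack([cv2.resize(w[60:260,150:400],(400,300),interpolation=3),cv2.resize(t[180:330,210:360],(400,300),interpolation=3)]),np.hstack([cv2.resize(t,(400,300)),cv2.resize(p,(400,300))])]))
```

```text
[ 0.55010489 -0.17615618  0.11882215] 39.959425097331405 0.011284741160953557
```

View pics/v9.png

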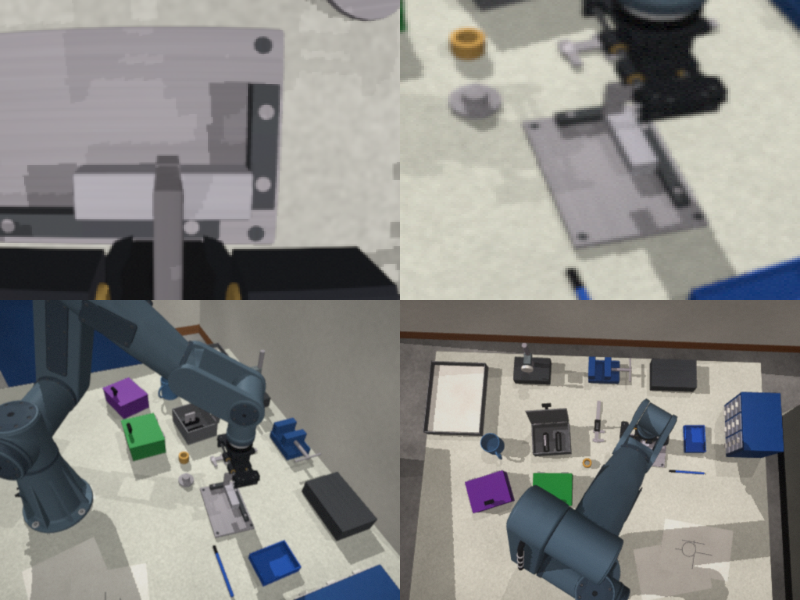

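The wrist crop shows the gauge (168, 165–300) square across the home bar (75–252, 170–218) near its middle. The other views show the lid open and the bystanders in place.

```bash
python3 -c "
from bench import robot
print(robot.hand_in())"
```

```text
the job is handed in; nothing more can be done
None
```

I handed the job in at about 21 s of the 72 s allowed, and no verdict came back: the last pictures show the bar home against both stops, the lid fully open and the narrow gauge in the case, with the wide gauge held upright and square, centred about 5 cm above the bar.

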